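Open the tall craft cupboard

TASK

Two small white cupboards stand side by side on the craft table. Swing the door of the taller one wide open, about square to the cupboard's front, and leave it standing open so that the gold model capsule can be put away in it later. Keep the low cupboard shut, and do not push or knock over the capsule.

Things in the scene. Friction and masses are not known exactly. Their poses are not given: they have to be found in the camera images.
- tall_handle (a point): Grip point on the tall cupboard's handle: a round upright steel bar 12 mm thick, 100 mm long, axis 40 mm out from the door's face, a post at each end. The point is on that axis, 232 mm above the table, 31 mm below the bar's top, 35 mm below the door's top edge. It turns with the door: x into the door, square to its face; y along it to the hinge; z up. Hinge axis: 40 mm in x, 165 mm in y.
- tall_door (a joint): Door angle of the tall white cupboard (200 wide, 180 deep, 270 mm high), rad: 0 shut, 1.57 square to the front, stop at 1.8; starts at 0 to 0.25. Door 194 mm wide, 15 mm thick, lower edge 23 mm above the table, hinged on its left seen from the robot: the right edge comes towards the robot and swings left (clockwise from above). Light friction, no spring, no catch: stays where left.
- low_door (a joint): Door angle of the low white cupboard, rad: 0 shut, its start. It is 170 mm high, otherwise like the tall one, with the same handle and hinge side. The two stand side by side, either one on the left, shifted and turned a little.
- capsule_mid (a point): Centre, half-way up, of the loose model capsule: an upright gold cylinder 114 mm across and 150 mm high with a round white window, standing on the table in front of the low cupboard. z is its axis, up.
Not all that is in view belongs to the job. Leave any green or red look-alike of the part that bears capsule_mid alone.

How it is judged:
At the end, for the whole second after the job is handed in: The tall cupboard's door stands still, open by more than 1.2 rad (69 degrees); the low cupboard's door is shut (within 0.1 rad); the capsule stands upright within 30 mm of where it was (value of joint tall_door above 1.2 rad and velocity of joint tall_door between -0.1 and 0.1 rad/s and value of joint low_door below 0.1 rad and distance of capsule_mid from where it was at the start of the episode below 0.03 m and angle between capsule_mid's own z axis and vertical below 0.2 rad); the robot touches nothing.
It fails at once if the low cupboard's door is pulled open (more than 0.2 rad) (value of joint low_door above 0.2 rad).
It fails at once if the capsule is tipped by more than 0.35 rad or pushed more than 40 mm (angle between capsule_mid's own z axis and vertical above 0.35 rad or distance of capsule_mid from where it was at the start of the episode above 0.04 m).
It also fails if it takes over 35 s, if anything falls off the work surface, if the arm or the gripper's body presses on something with over 40 N, if the wrist force passes 120 N, or if a joint passes its speed limit or range.

ROBOT

A 6-joint arm with a two-finger parallel gripper is mounted at the origin on the work surface. World frame = base frame: x ahead of the robot, y to its left, z up, the work surface at z = 0. Lengths are in m, angles in rad, forces in N, time in s.
With the tool pointing down it reaches from about 0.375 to 0.975 m from the base axis. Payload 3.8 kg.
Tool frame: the origin (TCP) lies between the finger pads; the fingertips stand 22 mm ahead of it and the grasp point (between the pads) lies 3 mm ahead of it; z points along the fingers, y is the direction in which the jaws open and shut (so a half turn about z gives the same grasp; the last joint's range is limited). The gripper opens to 85 mm and grips with 20 to 120 N. Pads are 22 mm wide; open, the fingers measure 114 mm over their backs; the gripper's body (76 mm by 85 mm) begins 54 mm behind the grasp point. The pads swing forward as they close: fully open they stand 13 mm farther back than shut.
Start: joints at [-1.146, 0.264, 1.604, -0, 1.274, -0.037], TCP at [0.301, -0.604, 0.253] pointing down, gripper open.
Joint ranges: [-2.63, 2.63], [-0.94, 2.18], [0.31, 2.57], [-1.31, 4.45], [0, 2.66], [-2.55, 2.55]. Speed limits (rad/s): [2.57, 2.57, 3.14, 3.14, 3.14, 3.14].

INTERFACE

Orientations are given as a rotation vector (axis times angle).
In Python, from workcell import * gives the robot as it stands.
- The arm moves only by the tool step_arm, never from a script. Its argument "motion" is a list that holds one entry, the list of rows, each a list of 7 numbers: the finger opening in m, from 0 to 0.0854, then the shift along the world's x, y, z in m, then the turn, a rotation vector about the world's x, y, z in degrees. A call has exactly 8 rows; each row is the pose to reach, as a shift and turn from the pose measured when the call began; what a row does not reach only later rows make up. A row lasts 1/8 s, in which the tool goes at most 62.5 mm and 10.7 degrees, less where a joint would pass 70% of its speed; a pose out of reach is approached as far as the arm can. A call with a gripper value outside its range is refused whole. The fingers move at their own pace and stop on an object; "newtons" is the grip in N (left out, the last holds). Time passes only in rows, so rows that repeat a pose let the fingers close, or fill a call up. It gives the time, the measured TCP pose, the force and the opening at its end, in the units of the state.
- read_state(): the state, without advancing time (a new reading comes with each control period).
- read_camera(name): name is "side" or "top"; returns (picture, depth): 480x640x3 uint8, blue, green, red; 480x640 float32, m along the optical axis (not along the pixel's ray), 0 where there is no reading.
- get_calibration(name): a dict with "K" (3x3 intrinsics, pixels), "world_from_camera" (4x4, takes a point from camera to world coordinates). Camera axes: x right, y down, z forward; pixel columns grow to the right and rows downward; lengths in m; the calibration is good to about 2 mm. A picture is of the moment at which its call begins. get_calibration takes no time and is no camera call.
- finish_job(): hands the job in, once; it reports no verdict.
Trained networks look in the newest picture that a camera, given by its name, has taken for a name from the list of things; names that differ only in an ending like _2 or _b are one class to them, and where a whole thing is asked for, a point or a joint stands for the part that bears it (a point fixed in the world has none). Each returns a list of dicts, best first, with "score" (0 to 1); they miss things now and then, are a little off and sometimes report something else, mostly with a low value. They report only what shows in the picture. A call takes as long as a camera call. They do not tell look-alikes from the thing itself.
- spot_in(camera, thing): "xyz" ([x, y, z] in m, in the coordinates of the camera as it stood for that picture, good to about 4 mm: the middle of the surface that is visible of it).
- regions_of(camera, thing): "region" (480x640 bool, what is visible of it).
The state is a dict: "time": time; "q": joint angles; "joint_vel": joint speeds; "joint_torque": joint torques, N m; "tool_pos": TCP position; "tcp_rot": TCP orientation; "wrist_force": force on the tool from outside, world axes, zero at the start; "torque": the same for the moment, N m; "width": opening from 0.0 (shut) to 1.0 (fully open).
Only numpy, scipy, OpenCV 4.12 (cv2) and the standard library are available. Lean on these libraries where they do the work, as an engineer would, in place of code of your own. Each camera call takes 0.05 s, during which the arm holds its last target. There are 200 camera calls.

## Working session

There is one attempt and no reset: what is moved stays moved. The work goes in short steps, Python scripts to look and compute and a tool call to move; the robot and the scene stay as the last step left them, time stands still between calls to the robot, and variables do not carry over. Pictures are saved under pics/ and viewed, on a budget of 10 in all, crops included, one or two more only if the job needs it, and the job is handed in when it is done.

Besides the shell and the picture viewer there is one more tool, called by a JSON object that holds its "fn" and its "kwargs", one argument or row to a line. step_arm: Moves the arm, as the interface text tells. Its arguments: {"type":"object","properties":{"motion":{"type":"array"},"newtons":{"type":"number"}},"required":["motion"]}

```bash
mkdir -p pics
cat > h.py <<'E'
from workcell import *
import numpy as np, cv2
def w(cam,p):
    T=get_calibration(cam)["world_from_camera"]; return (np.array(T)@np.r_[p,1])[:3]
def cloud(cam,d):
    c=get_calibration(cam); K=np.array(c["K"]); T=np.array(c["world_from_camera"])
    v,u=np.indices(d.shape); P=np.stack([(u-K[0,2])/K[0,0]*d,(v-K[1,2])/K[1,1]*d,d],-1)
    P=P@T[:3,:3].T+T[:3,3]; P[d<=0]=np.nan; return P
E
python3 - <<'E'
from h import *
for c in("side","top"):
    im,d=read_camera(c); cv2.imwrite(f"pics/{c}0.png",im); np.save(f"{c}.npy",d)
    print(c,np.round(get_calibration(c)["world_from_camera"],2).tolist())
    for t in("tall_handle","tall_door","low_door","capsule_mid"):
        for s in spot_in(c,t): print(t,round(s["score"],2),w(c,s["xyz"]).round(3))
        for r in regions_of(c,t): 
            v,u=np.nonzero(r["region"]); print("  reg",round(r["score"],2),u.min(),u.max(),v.min(),v.max(),len(u))
print(read_state())
E
```

```text
side [[-0.79, -0.4, 0.47, -0.03], [-0.62, 0.5, -0.61, 0.74], [0.01, -0.77, -0.64, 0.89], [0.0, 0.0, 0.0, 1.0]]
tall_handle 0.7 [ 0.617 -0.192  0.17 ]
  reg 0.96 312 385 98 213 5888
  reg 0.54 146 239 212 316 4773
tall_door 0.85 [ 0.612 -0.189  0.174]
  reg 0.92 312 385 97 213 5842
low_door 0.72 [0.668 0.242 0.119]
  reg 0.6 145 239 211 316 4831
capsule_mid 0.94 [0.354 0.289 0.143]
capsule_mid 0.6 [0.516 0.079 0.127]
  reg 0.69 261 331 308 414 6336
  reg 0.63 313 385 98 212 5786
  reg 0.61 276 333 208 297 4467
  reg 0.6 202 268 255 352 5258
top [[-0.01, -0.98, 0.19, 0.36], [-1.0, 0.02, 0.03, -0.01], [-0.03, -0.19, -0.98, 0.98], [0.0, 0.0, 0.0, 1.0]]
tall_handle 0.73 [ 0.611 -0.199  0.203]
  reg 0.89 373 507 153 212 5669
tall_door 0.7 [ 0.611 -0.203  0.203]
  reg 0.74 374 507 153 212 5615
low_door 0.85 [0.666 0.222 0.131]
low_door 0.16 [0.537 0.229 0.15 ]
  reg 0.78 159 270 154 200 3022
capsule_mid 0.84 [0.541 0.229 0.147]
capsule_mid 0.6 [0.535 0.048 0.15 ]
  reg 0.95 271 334 200 267 3341
  reg 0.93 172 244 198 264 3579
  reg 0.74 150 229 290 351 3903
{'time': 0.9, 'q': array([-1.14589400e+00,  2.63892261e-01,  1.60399341e+00,  2.64686031e-05,
        1.27367804e+00, -3.68839882e-02]), 'joint_vel': array([ 0.00181947,  0.00025028,  0.00104081, -0.00025362, -0.00038503,
       -0.00106976]), 'joint_torque': array([-6.52967501e-04, -5.15052116e+01, -3.67731607e+01, -1.67598896e-04,
        6.06289414e-04, -3.73027476e-06]), 'tool_pos': array([ 0.30076266, -0.60429667,  0.2532885 ]), 'tcp_rot': array([3.05820218e+00, 7.18927050e-01, 4.77720595e-05]), 'wrist_force': array([0.55936898, 0.13159816, 0.5358171 ]), 'torque': array([ 0.00979241, -0.00088094, -0.00211261]), 'width': 0.9995041825437203}
```

View pics/side0.png

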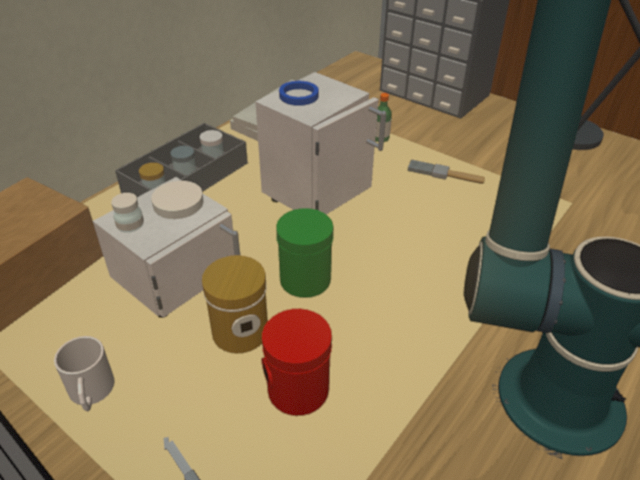

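View pics/top0.png

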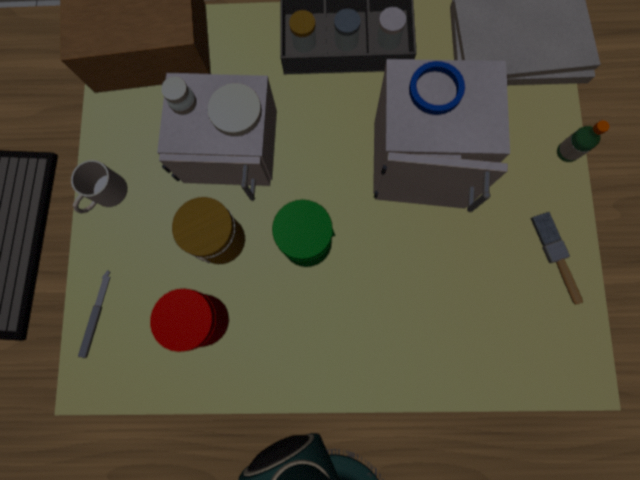

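The tall cupboard is on the right in the top view: body (445,110), handle (480,190), door slightly ajar, and a blue ring on its top. The low one is at (218,110), with its handle at (249,182). There are three canisters in the top view: gold (204,228), green (303,232) and red (182,320). Only the gold one has the white window and stands in front of the low cupboard. Next I'll fit the door and handle.

Run:
```python
from h import *
im,_=read_camera("top"); d=np.load("top.npy"); P=cloud("top",d)
S=cloud("side",np.load("side.npy"))
box=np.zeros(d.shape,bool); box[40:220,360:530]=1
Z=P[...,2]
top=box&(abs(Z-.27)<.006)&(P[...,0]>.45)
pts=P[top]; print("top pts",len(pts),pts.min(0).round(3),pts.max(0).round(3))
r=cv2.minAreaRect(pts[:,:2].astype(np.float32)); print("rect",r, cv2.boxPoints(r).round(3).tolist())
# door face
for n,C,m in(("top",P,np.s_[150:215,365:515]),("side",S,np.s_[95:215,310:390])):
    Q=C[m].reshape(-1,3); Q=Q[(Q[:,2]>.05)&(Q[:,2]<.245)&(Q[:,0]>.45)&(Q[:,0]<.8)&(Q[:,1]<-.05)&(Q[:,1]>-.36)]
    best=None; rng=np.random.default_rng(0)
    for _ in range(400):
        a,b=Q[rng.choice(len(Q),2,0),:2]; nn=np.array([-(b-a)[1],(b-a)[0]]);L=np.linalg.norm(nn)
        if L<.05: continue
        nn/=L; inl=abs((Q[:,:2]-a)@nn)<.003
        if best is None or inl.sum()>best.sum(): best=inl
    I=Q[best]; c=I[:,:2].mean(0); u,s,vt=np.linalg.svd(I[:,:2]-c,full_matrices=False); t=vt[0]*np.sign(vt[0][1])
    nrm=np.array([t[1],-t[0]]); nrm*=np.sign(nrm[0]); k=(I[:,:2]-c)@t
    print(n,"face",len(I),len(Q),c.round(4),"t",t.round(3),"range",np.percentile(k,[0.5,99.5]).round(3),"ends",(c+t*np.percentile(k,99.5)).round(4),(c+t*np.percentile(k,.5)).round(4))
    off=(Q[:,:2]-c)@nrm; h=Q[(off<-.03)&(off>-.06)&(Q[:,2]>.15)]
    print(" bar",len(h), h.mean(0).round(4) if len(h) else 0, np.percentile(off[(off<-.03)&(off>-.06)],[5,50]).round(4) if len(h) else 0)
m=box&(Z>.25)&(Z<.275)
cv2.imwrite("pics/crop.png",cv2.resize(im[50:220,360:520],None,fx=4,fy=4)[:, :].copy()[80:680])
```

```text
top pts 11079 [ 0.6   -0.305  0.264] [ 0.803 -0.098  0.276]
rect ((0.701779305934906, -0.2015227973461151), (0.20122162997722626, 0.19582532346248627), 87.20982360839844) [[0.5989999771118164, -0.296999990940094], [0.7950000166893005, -0.3070000112056732], [0.8040000200271606, -0.10599999874830246], [0.609000027179718, -0.09600000083446503]]
top face 3259 4017 [ 0.6118 -0.1909] t [0.124 0.992] range [-0.1    0.095] ends [ 0.6236 -0.0969] [ 0.5995 -0.29  ]
 bar 136 [ 0.561  -0.2552  0.2044] [-0.0461 -0.0439]
side face 3813 4703 [ 0.6125 -0.1902] t [0.126 0.992] range [-0.102  0.094] ends [ 0.6243 -0.097 ] [ 0.5997 -0.2913]
 bar 175 [ 0.5611 -0.2554  0.2054] [-0.0475 -0.0433]
```

View pics/crop.png

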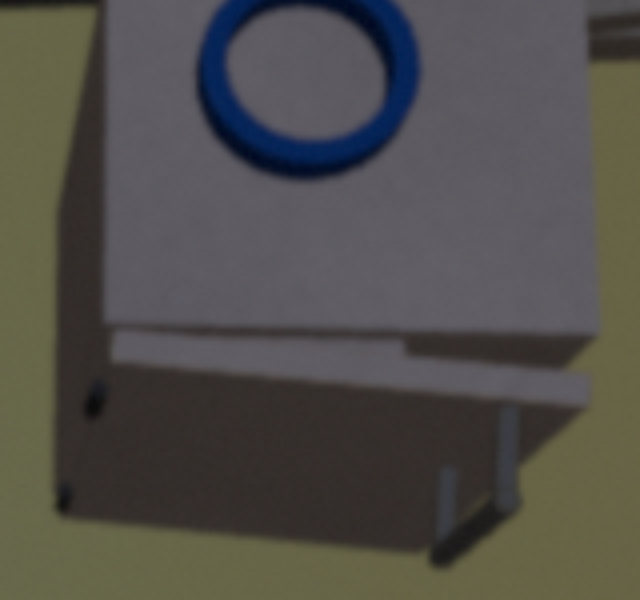

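{"fn": "step_arm", "kwargs": {
  "motion": [
    [[0.07,0.01,0.02,0.03,0,0,10],[0.07,0.035,0.05,0.06,0,0,20],[0.07,0.06,0.09,0.085,0,0,30],[0.07,0.09,0.13,0.085,0,0,40],[0.07,0.12,0.16,0.085,0,0,50],[0.07,0.15,0.2,0.085,0,0,60],[0.07,0.18,0.24,0.085,0,0,70],[0.07,0.2,0.27,0.085,0,0,80]]
  ],
  "newtons": 40
}}

```text
time: 1.95
tool_pos: [0.5019, -0.3325, 0.3385]
tcp_rot: [1.872, 2.523, 0.001]
wrist_force: [-0.5, 0.2, -0.3]
width: 0.821
```

{"fn": "step_arm", "kwargs": {
  "motion": [
    [[0.07,0.01,0.013,0,0,0,10],[0.07,0.02,0.026,0,0,0,20],[0.07,0.03,0.039,0,0,0,30],[0.07,0.04,0.052,0,0,0,40],[0.07,0.05,0.065,0,0,0,50],[0.07,0.062,0.077,0,0,0,60],[0.07,0.062,0.077,0,0,0,66],[0.07,0.062,0.077,0,0,0,66]]
  ]
}}

```text
time: 2.95
tool_pos: [0.564, -0.2553, 0.3385]
tcp_rot: [0.197, 3.135, 0.001]
wrist_force: [-0.3, 0.5, -0.0]
width: 0.818
```

Now lower by 103 mm over the bar, still without gripping.

{"fn": "step_arm", "kwargs": {
  "motion": [
    [[0.07,0,0,-0.02,0,0,0],[0.07,0,0,-0.04,0,0,0],[0.07,0,0,-0.055,0,0,0],[0.07,0,0,-0.07,0,0,0],[0.07,0,0,-0.08,0,0,0],[0.07,0,0,-0.09,0,0,0],[0.07,0,0,-0.1,0,0,0],[0.07,0,0,-0.103,0,0,0]]
  ]
}}

```text
time: 3.95
tool_pos: [0.5637, -0.2551, 0.2346]
tcp_rot: [-0.197, -3.135, -0.001]
wrist_force: [0.2, 0.3, -0.4]
width: 0.821
```

Run:
```python
from h import *
im,_=read_camera("side"); cv2.imwrite("pics/s1.png",cv2.resize(im[60:240,290:490],None,fx=3,fy=3))
s=read_state();print(s["tool_pos"],s["wrist_force"],s["q"])
```

```text
[ 0.5637063  -0.25513931  0.23460942] [-0.51554816 -0.39336414  0.48337505] [-4.65527351e-01  1.71561848e-01  1.75019524e+00  5.09137235e-04
  1.22095358e+00 -1.91102965e+00]
```

View pics/s1.png

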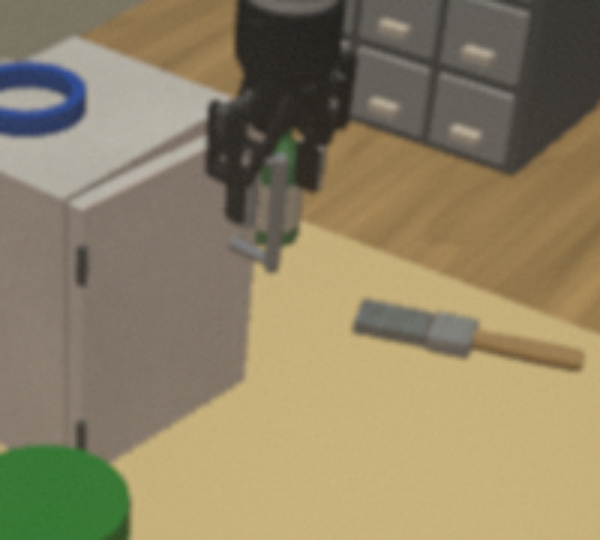

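The bar (crop 277,200) stands between the two fingers. Closing on it.

{"fn": "step_arm", "kwargs": {
  "motion": [
    [[0.0,0,0,0,0,0,0],[0.0,0,0,0,0,0,0],[0.0,0,0,0,0,0,0],[0.0,0,0,0,0,0,0],[0.0,0,0,0,0,0,0],[0.0,0,0,0,0,0,0],[0.0,0,0,0,0,0,0],[0.0,0,0,0,0,0,0]]
  ],
  "newtons": 40
}}

```text
time: 5.0
tool_pos: [0.563, -0.2584, 0.2353]
tcp_rot: [-0.198, -3.134, 0.008]
wrist_force: [-2.9, -9.6, 0.9]
width: 0.129
```

Run:
```python
from h import *
s=read_state();p=s["tool_pos"][:2];print(p,s["wrist_force"],s["width"])
H=np.array([.6240,-.0969])
for a in np.arange(5,90,5):
    r=np.deg2rad(-a);R=np.array([[np.cos(r),-np.sin(r)],[np.sin(r),np.cos(r)]]);print(-a,(H+R@(p-H)-p).round(3))
```

```text
[ 0.56295589 -0.25835935] [-2.8560699  -9.64800445  0.88203819] 0.12919165728737472
-5 [-0.014  0.006]
-10 [-0.027  0.013]
-15 [-0.04   0.021]
-20 [-0.052  0.031]
-25 [-0.063  0.041]
-30 [-0.073  0.052]
-35 [-0.082  0.064]
-40 [-0.09   0.077]
-45 [-0.096  0.09 ]
-50 [-0.102  0.104]
-55 [-0.106  0.119]
-60 [-0.109  0.134]
-65 [-0.111  0.149]
-70 [-0.112  0.164]
-75 [-0.111  0.179]
-80 [-0.109  0.194]
-85 [-0.105  0.208]
```

{"fn": "step_arm", "kwargs": {
  "motion": [
    [[0.0,-0.014,0.006,0,0,0,-5],[0.0,-0.027,0.013,0,0,0,-10],[0.0,-0.04,0.021,0,0,0,-15],[0.0,-0.052,0.031,0,0,0,-20],[0.0,-0.063,0.041,0,0,0,-25],[0.0,-0.073,0.052,0,0,0,-30],[0.0,-0.082,0.064,0,0,0,-35],[0.0,-0.09,0.077,0,0,0,-40]]
  ]
}}

```text
time: 6.0
tool_pos: [0.4742, -0.1802, 0.2353]
tcp_rot: [1.263, 2.876, -0.002]
wrist_force: [7.6, 3.5, -5.4]
width: 0.125
```

{"fn": "step_arm", "kwargs": {
  "motion": [
    [[0.0,-0.007,0.016,0,0,0,-6],[0.0,-0.013,0.033,0,0,0,-12],[0.0,-0.0175,0.0505,0,0,0,-18],[0.0,-0.02,0.068,0,0,0,-24],[0.0,-0.021,0.086,0,0,0,-30],[0.0,-0.0195,0.104,0,0,0,-36],[0.0,-0.0165,0.1215,0,0,0,-42],[0.0,-0.013,0.133,0,0,0,-46]]
  ]
}}

```text
time: 7.0
tool_pos: [0.4626, -0.0471, 0.2353]
tcp_rot: [2.287, 2.149, 0.001]
wrist_force: [6.7, -2.6, -5.9]
width: 0.128
```

{"fn": "step_arm", "kwargs": {
  "motion": [
    [[0.0,0,0,0,0,0,0],[0.0,0,0,0,0,0,0],[0.05,0,0,0,0,0,0],[0.05,0,0,0,0,0,0],[0.05,0,0,0,0,0,0],[0.05,0,0,0,0,0,0],[0.05,0,0,0,0,0,0],[0.05,0,0,0,0,0,0]]
  ]
}}

```text
time: 8.0
tool_pos: [0.4626, -0.0471, 0.2353]
tcp_rot: [2.287, 2.149, 0.001]
wrist_force: [-0.3, -0.0, 0.2]
width: 0.58
```

Released with no force; lift straight up.

{"fn": "step_arm", "kwargs": {
  "motion": [
    [[0.05,0,0,0.015,0,0,0],[0.05,0,0,0.03,0,0,0],[0.05,0,0,0.05,0,0,0],[0.05,0,0,0.07,0,0,0],[0.05,0,0,0.09,0,0,0],[0.05,0,0,0.11,0,0,0],[0.05,0,0,0.13,0,0,0],[0.05,0,0,0.13,0,0,0]]
  ]
}}

```text
time: 9.0
tool_pos: [0.4636, -0.0473, 0.3678]
tcp_rot: [2.284, 2.147, 0.005]
wrist_force: [0.9, 0.4, -0.0]
width: 0.58
```

Run:
```python
from h import *
for c in("side","top"):
    im,d=read_camera(c); cv2.imwrite(f"pics/{c}2.png",im)
    if c=="side": S=im
    print(c,[(round(s["score"],2),w(c,s["xyz"]).round(3).tolist()) for s in spot_in(c,"capsule_mid")])
    d0=np.load(c+".npy"); hi=cv2.cvtColor(im,cv2.COLOR_BGR2HSV)
    m=(hi[...,1]>150)&(hi[...,0]>12)&(hi[...,0]<28); m[:, :150]=0
    if c=="top": m[:190]=0;m[275:]=0;m[:,250:]=0
    else: m[:250]=0;m[355:]=0;m[:,275:]=0;m[:,:195]=0
    A=cv2.imread(f"pics/{c}0.png")
    box=np.s_[190:275,160:250] if c=="top" else np.s_[250:355,195:272]
    print(" diff capsule box img",abs(im[box].astype(int)-A[box]).mean().round(2),"depth mm",(1000*np.nanmedian(abs(d-d0)[box])).round(1),(1000*np.percentile(abs(d-d0)[box],95)).round(1))
    lb=np.s_[70:200,155:278] if c=="top" else np.s_[180:318,95:240]
    print(" low box img",abs(im[lb].astype(int)-A[lb]).mean().round(2),(1000*np.percentile(abs(d-d0)[lb],95)).round(1))
    P=cloud(c,d); Q=P.reshape(-1,3); Q=Q[(Q[:,2]>.18)&(Q[:,2]<.262)&(Q[:,0]>.42)&(Q[:,0]<.615)&(Q[:,1]<-.06)&(Q[:,1]>-.14)]
    if len(Q)>30: print(" door line",len(Q),np.ravel(cv2.fitLine(Q[:,:2].astype(np.float32),cv2.DIST_HUBER,0,.01,.01)).round(3))
s=read_state();print(s["time"],s["tool_pos"],s["wrist_force"])
```

```text
side [(0.88, [0.524, 0.257, 0.133]), (0.82, [0.356, 0.291, 0.142])]
 diff capsule box img 3.93 depth mm 1.9 6.0
 low box img 4.59 6.8
 door line 2412 [ 0.997 -0.075  0.516 -0.093]
top [(0.95, [0.539, 0.225, 0.149]), (0.93, [0.529, 0.082, 0.152]), (0.79, [0.367, 0.257, 0.151])]
 diff capsule box img 22.37 depth mm 1.6 4.8
 low box img 25.48 4.7
 door line 115 [ 0.998  0.063  0.44  -0.087]
9.2 [ 0.46214046 -0.0470573   0.36414446] [-0.03484872 -0.60093433 -0.28785125]
```

View pics/side2.png

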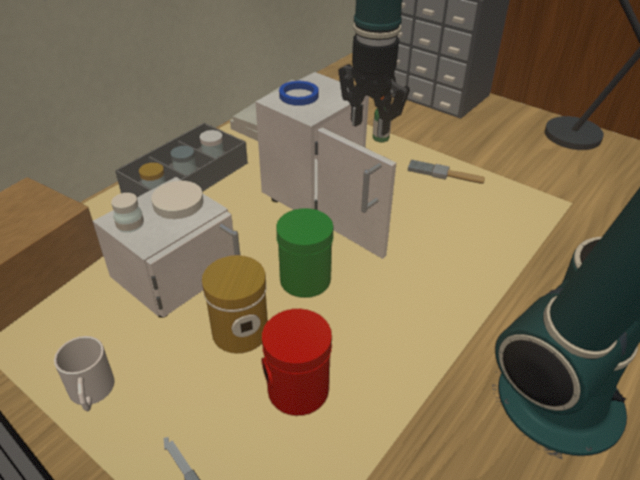

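The door panel (355,190) stands about square to the front, and the gripper is clear above it. The gold capsule (237,303) and the low cupboard are where they were, so I'm handing in.

```bash
python3 -c "
from workcell import *
print(finish_job())"
```

```text
the job is handed in; nothing more can be done
None
```

The tall cupboard's door now stands open at about 90°, and I handed the job in at about 9 s of the 35 s. I gripped the handle bar from above, swung the door round its hinge, let go and lifted about 13 cm clear.

**Checks that passed**
- **Door:** the side camera's line fit puts the open panel about square to the front, well past the 69° needed. The wrist force was about zero after I let go, so nothing was touching.
- **Low cupboard and capsule:** in the side picture both look unmoved. Depth at the capsule changed by a median of 2 mm and at most about 6 mm (95th percentile), which is within noise. The low cupboard's 95th-percentile change was 5–7 mm.

**Checks that disagreed**
- **Door line, top camera:** its fit came out about 8° different from the side one. It rests on only 115 points, and either value is far past the limit.
- **Top picture:** brightness around the capsule and low cupboard changed noticeably, probably the arm's shadow or lighting. The depth there did not change.
- **Green canister:** the top network reported it about 34 mm from its first reading. The side picture shows it in the same place, so I took this as network error.
- **Door speed:** I did not measure it separately. I checked only that the door was standing open before I handed in.

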